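# Slide the specimen carrier under the scan-head bridge

### The job

Gently push the flat specimen carrier along the table, through the low gap under the scan-head bridge, until its front edge lies flat against the stop bar on the far side. Push it with the fingertips only: keep it flat on the table, never lift or tip it, do not touch the bridge or its stop with the robot, and leave the jar, the screwdriver and the dish where they are. Finish with the robot clear of everything.

Things in the scene. Friction and masses are not known exactly. Their poses are not given: they have to be found in the camera images.
- carrier: Loose flat matt bare-aluminium slab, 150 (x) x 60 (y) x 12 (z) mm, 0.2 to 0.4 kg, with a fixed low dark steel disc (30 mm across, 4 mm high: 16 mm overall) on top, 15 mm ahead of its middle. Origin: centre of its underside; +x to its front end, which goes in first; z up. Starts in front of the bridge, up to 50 mm off its centre line and turned up to 0.35 rad from it.
- corner_left (a point): Front left corner of the carrier, at half its thickness: 75, 30, 6 mm in the carrier's frame.
- corner_right (a point): Front right corner of the carrier, at half its thickness: 75, -30, 6 mm in the carrier's frame.
- bridge: Fixed metal scan-head bridge. Origin: on the table under the beam's middle; +x is the sliding direction, roughly away from the robot; z up. Beam 50 (x) x 120 (y) mm, underside 20 mm, top 38 mm above the table. Two legs below it, 50 mm long in x, leave a gap 72 mm wide, centred on y = 0. Small knobs at the beam's ends reach y = +-76 mm.
- stop_face (a point): Middle of the near face of the stop bar, which lies behind the beam, 14 mm high, 108 mm wide, part of the bridge: 60, 0, 6 mm in the bridge's frame, same axes. Low side rails (8 mm high, |y| 44 to 54 mm) join it to the legs. With the carrier against the stop, its rear end still sticks out 65 mm in front of the beam.
- head_top (a point): Top of the round objective on the bridge: 0, 0, 86 mm in the bridge's frame. Objective (30 mm across) and the block below it (top 54 mm up) keep within 20 mm in x and 30 mm in y of the middle.
- jar: Loose closed amber jar, 40 mm across, 48 mm high, standing; leave it. Origin: centre of its underside.
- driver: Loose screwdriver, 140 mm long, lying along its x axis; leave it. Origin: middle of its underside.
- dish: Loose closed white specimen dish, 64 mm across, 14 mm high; leave it. Origin: centre of its underside.
Mind the look-alikes: they are no part of the job. Of the things that look like the carrier, take the one that is nearest to the robot's base at the start.

How it is judged:
At the end, for the whole second after the job is handed in: The carrier lies flat and at rest on the table (tilt under 0.03 rad), under the bridge between its legs, with both front corners within 4 mm of the stop bar's near face (x of corner_left in the frame of bridge between 0.056 and 0.064 m and x of corner_right in the frame of bridge between 0.056 and 0.064 m and y of corner_left in the frame of bridge below 0.039 m and y of corner_right in the frame of bridge above -0.039 m and angle between carrier's own z axis and vertical below 0.03 rad and height (world z) of carrier below 0.004 m and linear speed of carrier below 0.01 m/s); the robot touches nothing.
It fails at once if the fingers press or squeeze the carrier with over 40 N (contact force between the fingers and carrier above 40 N).
It fails at once if the carrier is lifted off the table (origin more than 8 mm up) (height (world z) of carrier above 0.008 m).
It fails at once if the carrier is tipped (more than 0.10 rad) (angle between carrier's own z axis and vertical above 0.1 rad).
It fails at once if the robot touches the bridge or its stop (over 1 N) (contact force between any of the fingers, the arm and bridge above 1 N).
It fails at once if the jar, the screwdriver or the dish is moved by more than 15 mm (distance of any of jar, driver, dish from where it was at the start of the episode above 0.015 m).
It also fails if it takes over 64 s, if anything falls off the work surface, if the arm or the gripper's body presses on something with over 40 N, if the wrist force passes 120 N, or if a joint passes its speed limit or range.

### The arm

A 7-joint arm with a two-finger parallel gripper is mounted at the origin on the work surface. World frame = base frame: x ahead of the robot, y to its left, z up, the work surface at z = 0. Lengths are in m, angles in rad, forces in N, time in s.
With the tool pointing down it reaches from about 0.4 to 0.85 m from the base axis. Payload 10.4 kg.
Tool frame: the origin (TCP) lies at the very end of the fingers, on their centre line; the grasp point (between the pads) lies 19 mm behind it; x points along the fingers, z is the direction in which the jaws open and shut, and the axes are right-handed (so a half turn about x gives the same grasp; the last joint's range is limited). The gripper opens to 85 mm and grips with 20 to 120 N. Pads are 22 mm wide; open, the fingers measure 114 mm over their backs; the gripper's body (76 mm by 85 mm) begins 54 mm behind the grasp point. The pads swing forward as they close: fully open they stand 13 mm farther back than shut.
Start: joints at [1.254, 0.332, -0.065, 1.46, 0.022, 1.35, -0.088], TCP at [0.181, -0.598, 0.231] pointing down, gripper open.
Joint ranges: [-2.6, 2.6], [-0.5, 2.12], [-1.47, 1.34], [0.16, 2.42], [-1.27, 4.41], [0.06, 2.06], [-2.6, 2.6]. Speed limits (rad/s): [2.22, 2.22, 2.79, 2.79, 3.14, 3.14, 3.14].

### API

Orientations are given as a unit quaternion [x, y, z, w].
In Python, from workcell import telemetry, viewer, manip, spot_in, mark_of gives the robot as it stands. The module is installed in compiled form; this text tells all that it offers.
- The arm moves only by the shell command python3 -m crank 'ROWS' [FORCE]. ROWS is JSON, a list of rows, each a list of 3 entries, a list of its own where there are three numbers: the closure, from 0 (fully open) to 1 (shut), then the shift along the world's x, y, z in cm, then the turn, a rotation vector about the world's x, y, z in rad. A call has 1 to 12 rows; each row shifts and turns the commanded pose from where the row before left it; what a row does not reach is not made up. A row lasts 1/12 s, in which the tool goes at most 41.7 mm and 7.16 degrees, less where a joint would pass 70% of its speed; a pose out of reach is approached as far as the arm can. A call with a gripper value outside its range is refused whole. The fingers move at their own pace and stop on an object; FORCE is the grip in N (left out, the last holds). Time passes only in rows, so rows that do not move let the fingers close. It gives the time, the measured TCP pose, the force and the opening at its end, in the units of the state.
- telemetry.get_obs(): the state, without advancing time (a new reading comes with each control period).
- viewer.camera(name): name is "side" or "top"; returns a dict with "frame" (420x560x3 uint8, red, green, blue), "intrinsics" (3x3 intrinsics, pixels), "cam_to_world" (4x4, takes a point from camera to world coordinates). Camera axes: x right, y up, looking along -z (the intrinsics and any distortion apply to the point x, -y, -z); pixel columns grow to the right and rows downward; lengths in m; the calibration is good to about 2 mm. A picture is of the moment at which its call begins. There is no depth.
- manip.hand_in(): hands the job in, once; it reports no verdict.
Trained networks look in a picture, given as the dict that the camera call returned (one of the last four; its "shot" number tells which), for a name from the list of things; names that differ only in an ending like _2 or _b are one class to them, and where a whole thing is asked for, a point or a joint stands for the part that bears it (a point fixed in the world has none). Each returns a list of dicts, best first, with "conf" (0 to 1); they miss things now and then, are a little off and sometimes report something else, mostly with a low value. They report only what shows in the picture. A call takes as long as a camera call. They do not tell look-alikes from the thing itself.
- spot_in(thing, picture): "location" ([x, y, z] in m, in the coordinates of the camera as it stood for that picture, good to about 4 mm: the middle of the surface that is visible of it).
- mark_of(thing, picture): "location" ([x, y, z] in m, in the coordinates of the camera as it stood for that picture, good to about 4 mm: a listed point, or the origin of a listed thing).
The state is a dict: "clock": time; "joint_pos": joint angles; "joint_velocities": joint speeds; "tau": joint torques, N m; "position": TCP position; "ee_rot": TCP orientation; "ft_force": force on the tool from outside, world axes, zero at the start; "torque": the same for the moment, N m; "grip_width": opening from 0.0 (shut) to 1.0 (fully open).
Only numpy, scipy, OpenCV 4.12 (cv2) and the standard library are available. Lean on these libraries where they do the work, as an engineer would, in place of code of your own. Each camera call takes 0.05 s, during which the arm holds its last target. There are 200 camera calls.

## Working session

There is one attempt and no reset: what is moved stays moved. The work goes in short steps, Python scripts to look and compute and a shell command to move; the robot and the scene stay as the last step left them, time stands still between calls to the robot, and variables do not carry over. Pictures are saved under pics/ and viewed, about 8 in all and at most 12, crops included, and the job is handed in when it is done.

```bash
mkdir -p pics; cat > h.py <<'E'
import numpy as np, cv2
from workcell import telemetry, viewer, manip, spot_in, mark_of
def w(pic,p): return (np.array(pic["cam_to_world"])@np.r_[p,1])[:3]
def px(pic,P):
    T=np.linalg.inv(pic["cam_to_world"]); c=T@np.r_[P,1]; q=np.array(pic["intrinsics"])@[c[0],-c[1],-c[2]]; return q[:2]/q[2]
def ray(pic,u,v,z):
    T=np.array(pic["cam_to_world"]); d=np.linalg.inv(pic["intrinsics"])@[u,v,1]; d=T[:3,:3]@[d[0],-d[1],-d[2]]; o=T[:3,3]
    return o+d*(z-o[2])/d[2]
def save(pic,n,f=1,crop=None):
    im=pic["frame"][:,:,::-1]
    if crop: a,b,c,d=crop; im=im[b:d,a:c]
    cv2.imwrite("pics/"+n,cv2.resize(im,None,fx=f,fy=f,interpolation=cv2.INTER_CUBIC))
E
python3 - <<'E'
from h import *
np.set_printoptions(precision=4,suppress=True)
ims=[]
for n in("top","side"):
    p=viewer.camera(n); ims.append(p["frame"]); print(n,[k for k in p],np.array(p["cam_to_world"])[:3,3])
    save(p,n+"0.png",1.4)
    for t in("carrier","corner_left","corner_right","bridge","stop_face","head_top","jar","driver","dish"):
        for f in(mark_of,):
            for d in f(t,p)[:4]:
                P=w(p,d["location"]); print(t,round(d["conf"],2),P,px(p,P).round(0))
print(telemetry.get_obs())
E
```

```text
top ['frame', 'intrinsics', 'cam_to_world', 'shot'] [ 0.5061 -0.0095  1.0402]
carrier 0.93 [ 0.7871 -0.2716  0.0001] [384. 153.]
carrier 0.88 [ 0.4984  0.2894 -0.0012] [150. 270.]
carrier 0.74 [ 0.4911 -0.0447 -0.    ] [291. 274.]
carrier 0.71 [ 0.4619 -0.3517 -0.0025] [421. 287.]
corner_left 0.97 [ 0.731  -0.2122  0.0034] [360. 175.]
corner_left 0.9 [0.5733 0.3016 0.0085] [145. 238.]
corner_left 0.82 [ 0.5663 -0.0232  0.0046] [282. 242.]
corner_left 0.79 [ 0.5026 -0.2776  0.0092] [391. 270.]
corner_right 0.83 [ 0.5652 -0.0809  0.0051] [307. 243.]
corner_right 0.74 [ 0.5355 -0.332   0.0079] [413. 256.]
corner_right 0.71 [0.5658 0.249  0.0087] [167. 241.]
corner_right 0.7 [ 0.4882 -0.0442 -0.0028] [291. 275.]
bridge 0.9 [ 0.6456  0.0033 -0.0024] [271. 209.]
stop_face 0.92 [ 0.7039 -0.0018  0.006 ] [274. 185.]
stop_face 0.7 [ 0.6439  0.0032 -0.0035] [271. 210.]
head_top 0.74 [ 0.4886 -0.0459 -0.0032] [292. 275.]
head_top 0.63 [0.6404 0.009  0.0856] [268. 206.]
head_top 0.31 [ 0.6432  0.002  -0.0024] [272. 210.]
jar 0.52 [ 0.63    0.2313 -0.002 ] [177. 215.]
driver 0.88 [ 0.6208 -0.2251
[... 992 characters left out ...]
_top 0.55 [ 0.562  -0.0757  0.0022] [314. 238.]
jar 0.6 [0.6322 0.2329 0.0017] [208. 313.]
driver 0.66 [ 0.6202 -0.2264  0.0016] [325. 195.]
dish 0.7 [0.713  0.1724 0.0001] [199. 276.]
{'clock': 1.0, 'joint_pos': array([ 1.2544,  0.3322, -0.0647,  1.4601,  0.0216,  1.3499, -0.0885]), 'joint_velocities': array([ 0.0017, -0.0014,  0.0001, -0.0004,  0.0009,  0.0009,  0.0005]), 'tau': array([ -0.0007, -62.5243,   0.0487, -39.1838,   0.0165,   0.0018,
         0.    ]), 'position': array([ 0.181 , -0.5982,  0.2313]), 'ee_rot': array([ 0.4214,  0.5678, -0.4215,  0.5678]), 'ft_force': array([-0.3586, -1.1337, -0.1842]), 'torque': array([ 0.0341, -0.0679,  0.0696]), 'grip_width': 0.9990211309195934}
```

View pics/top0.png

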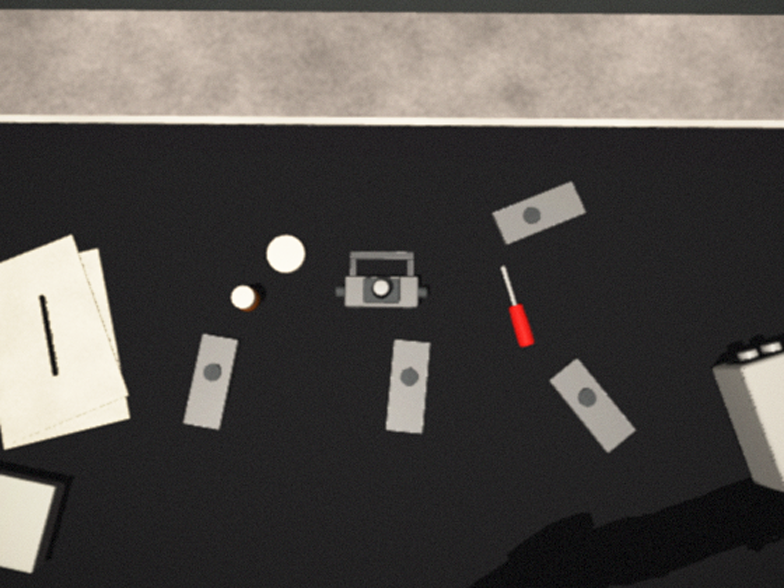

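View pics/side0.png

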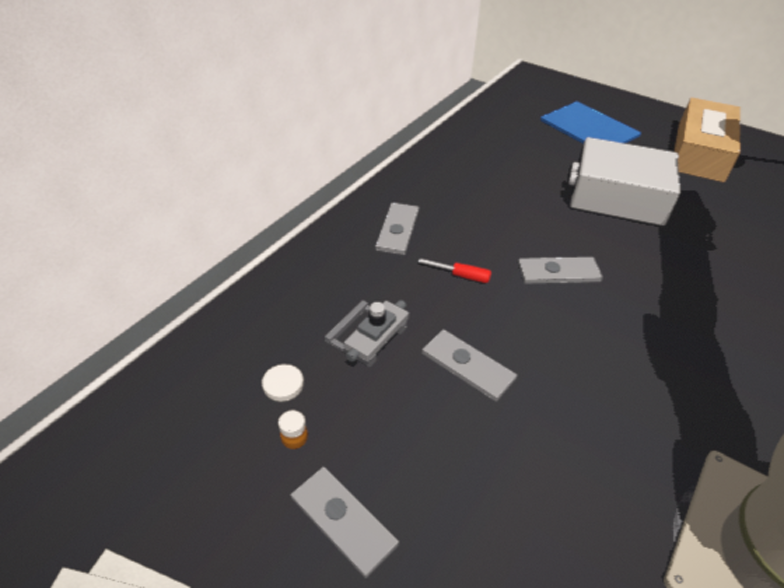

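Top view (original pixels): there are four look-alike slabs at (291,272), (150,270), (421,287) and (384,152). The distances from the base are about 0.49, 0.57, 0.58 and 0.83 m. The nearest is (291,272), which is also the one in front of the bridge. The bridge is at (271,207), the jar at (174,212), the dish at (204,182) and the driver at (370,220).

```bash
cat >> h.py <<'E'
def slab(pic,near,z=0.012,lo=110,name=None):
    g=cv2.cvtColor(pic["frame"],cv2.COLOR_RGB2GRAY); f=4
    u,v=px(pic,near); x0,y0=int(u)-60,int(v)-60
    G=cv2.resize(g[y0:y0+120,x0:x0+120],None,fx=f,fy=f,interpolation=cv2.INTER_CUBIC)
    if name: cv2.imwrite("pics/"+name,cv2.resize(pic["frame"][y0:y0+120,x0:x0+120,::-1],None,fx=5,fy=5,interpolation=cv2.INTER_CUBIC))
    cs,_=cv2.findContours((G>lo).astype(np.uint8),cv2.RETR_EXTERNAL,cv2.CHAIN_APPROX_NONE)
    c=max(cs,key=lambda c:cv2.contourArea(c)*(cv2.pointPolygonTest(c,((u-x0+.5)*f,(v-y0+.5)*f),False)>=0))
    P=np.array([ray(pic,(a+.5)/f-.5+x0,(b+.5)/f-.5+y0,z)[:2] for a,b in c[:,0]])
    (cx,cy),_,_=r=cv2.minAreaRect((P*1000).astype(np.float32)); b=cv2.boxPoints(r)
    return np.array([cx,cy]),b
E
python3 - <<'E'
from h import *
np.set_printoptions(precision=1,suppress=True)
p=viewer.camera("top")
for lo in (100,120,140): c,b=slab(p,[.49,-.044,.012],lo=lo,name="crop1.png"); print(lo,c,b.tolist(),np.linalg.norm(b-np.roll(b,1,0),axis=1))
for lo in (60,80,100): 
    c,b=slab(p,[.625,.04,.038],z=.014,lo=lo); print("br",lo,c,b.tolist(),np.linalg.norm(b-np.roll(b,1,0),axis=1))
im=p["frame"][165:235,225:320,::-1]; cv2.imwrite("pics/br.png",cv2.resize(im,None,fx=8,fy=8,interpolation=cv2.INTER_CUBIC))
E
python3 -c "
import cv2,numpy as np
a=cv2.imread('pics/crop1.png');b=cv2.imread('pics/br.png');b=cv2.resize(b,(760*500//760,560*500//760))
c=np.zeros((600,800,3),np.uint8);a=cv2.resize(a,(300,300));c[:300,:300]=a;c[:b.shape[0],300:]=b;cv2.imwrite('pics/c2.png',c[:400])"
```

```text
100 [488.1 -44. ] [[409.6030578613281, -68.41512298583984], [560.9635620117188, -82.00428009033203], [566.567138671875, -19.59038543701172], [415.20660400390625, -6.001228332519531]] [ 62.7 152.   62.7 152. ]
120 [488.1 -44. ] [[410.1724853515625, -67.89656066894531], [560.4685668945312, -81.29666900634766], [565.931640625, -20.022903442382812], [415.63555908203125, -6.622795104980469]] [ 61.5 150.9  61.5 150.9]
140 [488.  -44.1] [[410.72967529296875, -67.64955139160156], [559.8177490234375, -81.16940307617188], [565.3060913085938, -20.647811889648438], [416.218017578125, -7.127960205078125]] [ 60.8 149.7  60.8 149.7]
br 60 [668.    2.1] [[617.6723022460938, -75.21257781982422], [717.2046508789062, -75.93514251708984], [718.3318481445312, 79.3392562866211], [618.7994995117188, 80.06182098388672]] [155.3  99.5 155.3  99.5]
br 80 [667.5   2.1] [[618.44775390625, 77.88922882080078], [619.37060546875, -74.35582733154297], [716.5435791015625, -73.76676177978516], [715.6207275390625, 78.4782943725586]] [ 97.2 152.2  97.2 152.2]
br 100 [667.5  -3.9] [[619.1302490234375, 63.61611557006836], [619.9525146484375, -71.98787689208984], [715.91796875, -71.40596008300781], [715.095703125, 64.19803619384766]] [ 96.  135.6  96.  135.6]
```

View pics/br.png

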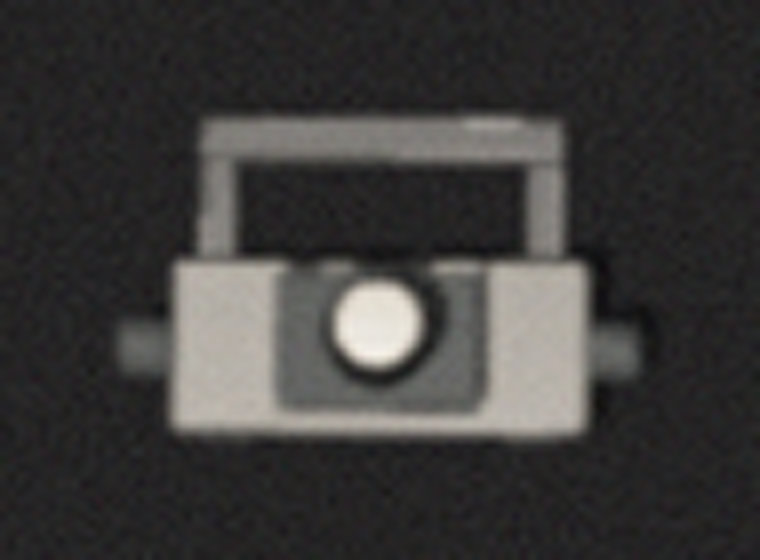

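View pics/crop1.png

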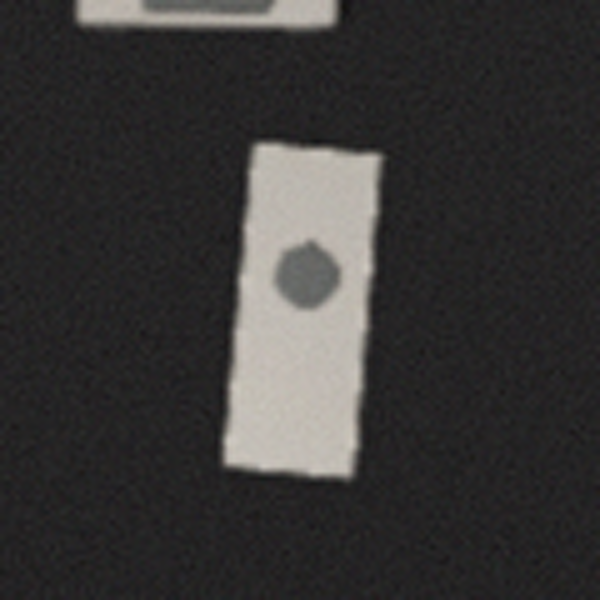

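The crop confirms the choice: a flat slab with its disc towards the bridge end, at about (488,−44) mm with a yaw of about −0.09. The bridge is nearly square to the world axes. Next I work out the bridge pose and the turn the tool needs.

```bash
python3 - <<'E'
from h import *
from scipy.spatial.transform import Rotation as R
np.set_printoptions(precision=4,suppress=True)
p=viewer.camera("top")
for n,u,v,z in [("beamNL",172,434,.038),("beamNR",588,434,.038),("beamFL",172,262,.038),("beamFR",588,262,.038),("stopNL",240,160,.014),("stopNR",525,160,.014),("stopFL",203,117,.014),("stopFR",563,117,.014),("obj",378,323,.086),("railL",238,210,.008),("railR",527,210,.008)]:
    print(n,ray(p,(u+.5)/8-.5+225,(v+.5)/8-.5+165,z))
o=telemetry.get_obs(); print(R.from_quat(o["ee_rot"]).as_matrix(),o["clock"])
E
```

```text
beamNL [0.6172 0.0612 0.038 ]
beamNR [ 0.6179 -0.0592  0.038 ]
beamFL [0.6676 0.062  0.038 ]
beamFR [ 0.6684 -0.0592  0.038 ]
stopNL [0.7025 0.0438 0.014 ]
stopNR [ 0.7031 -0.0415  0.014 ]
stopFL [0.7156 0.0551 0.014 ]
stopFR [ 0.7163 -0.0529  0.014 ]
obj [0.6431 0.0013 0.086 ]
railL [0.6884 0.0445 0.008 ]
railR [ 0.6889 -0.0424  0.008 ]
[[ 0.0001  0.9571  0.2896]
 [-0.0002  0.2896 -0.9571]
 [-1.      0.      0.0002]] 1.1
```

```bash
python3 -m crank '[[0,[1.9,3.4,0],[0,0,-0.038]],[0,[1.9,3.4,0],[0,0,-0.038]],[0,[1.9,3.4,0],[0,0,-0.038]],[0,[1.9,3.4,0],[0,0,-0.038]],[0,[1.9,3.4,0],[0,0,-0.038]],[0,[1.9,3.4,0],[0,0,-0.038]],[0,[1.9,3.4,0],[0,0,-0.038]],[0,[1.9,3.4,0],[0,0,-0.038]],[0,[1.9,3.4,0],[0,0,-0.038]],[0,[1.9,3.4,0],[0,0,-0.04]]]' 20
```

```text
clock: 1.93
position: [0.3716, -0.2565, 0.2316]
ee_rot: [-0.522, -0.477, 0.522, -0.477]
ft_force: [1.2, -0.1, 0.5]
grip_width: 1.0
```

```bash
python3 -m crank '[[0,[1.67,3.03,-1.5],[0,0,0]],[0,[1.67,3.03,-1.5],[0,0,0]],[0,[1.67,3.03,-1.5],[0,0,0]],[0,[1.67,3.03,-1.5],[0,0,0]],[0,[1.67,3.03,-1.5],[0,0,0]],[0,[1.67,3.03,-1.5],[0,0,0]],[0,[1.67,3.03,-1.5],[0,0,0]],[0.24,[0,0,0],[0,0,0]],[0.24,[0,0,0],[0,0,0]],[0.24,[0,0,0],[0,0,0]],[0.24,[0,0,0],[0,0,0]]]'
python3 - <<'E'
from h import *
p=viewer.camera("side"); o=telemetry.get_obs(); print(o["position"],o["grip_width"],px(p,o["position"]))
u,v=px(p,o["position"]); save(p,"s1.png",4,(int(u)-80,int(v)-75,int(u)+80,int(v)+70))
E
```

```text
clock: 2.85
position: [0.4879, -0.0474, 0.1268]
ee_rot: [-0.522, -0.477, 0.522, -0.477]
ft_force: [0.5, -0.6, 0.3]
grip_width: 0.764
[ 0.48788535 -0.0475622   0.12686375] 0.7607578850078036 [341.40516445 223.35558594]
```

View pics/s1.png

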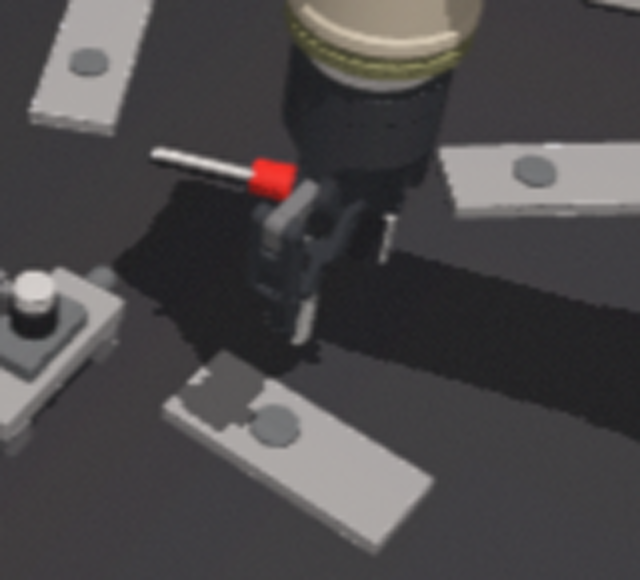

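The side view shows the fingers astride the slab, with the tips about 6 mm above the nominal TCP at this opening, as expected from the pad swing. I will descend fully open with y corrected, then close the fingers to a loose cage.

```bash
python3 -m crank '[[0,[0,0.35,0],[0,0,0]],[0,[0,0,-3],[0,0,0]],[0,[0,0,-3],[0,0,0]],[0,[0,0,-2.5],[0,0,0]],[0,[0,0,-1.5],[0,0,0]],[0,[0,0,-1],[0,0,0]],[0,[0,0,-1],[0,0,0]],[0,[0,0,-0.5],[0,0,0]],[0,[0,0,0],[0,0,0]],[0,[0,0,0],[0,0,0]]]'
```

```text
clock: 3.73
position: [0.4883, -0.0427, 0.0019]
ee_rot: [0.522, 0.477, -0.521, 0.478]
ft_force: [-0.1, 0.5, 0.4]
grip_width: 1.002
```

```bash
python3 -m crank '[[0.22,[0,-0.1,-0.3],[0,0,0]],[0.22,[0,0,0],[0,0,0]],[0.22,[0,0,0],[0,0,0]],[0.22,[0,0,0],[0,0,0]],[0.22,[0,0,0],[0,0,0]]]'
python3 - <<'E'
from h import *
p=viewer.camera("side"); o=telemetry.get_obs(); print(o["position"],o["grip_width"],px(p,o["position"]))
u,v=px(p,o["position"]); save(p,"s2.png",4,(int(u)-80,int(v)-75,int(u)+80,int(v)+70))
E
```

```text
clock: 4.15
position: [0.4881, -0.0437, -0.0014]
ee_rot: [0.522, 0.477, -0.522, 0.478]
ft_force: [-0.3, 0.2, -0.3]
grip_width: 0.776
[ 0.48802242 -0.04364775 -0.00147189] 0.7790753838288219 [333.42778137 261.39899859]
```

View pics/s2.png

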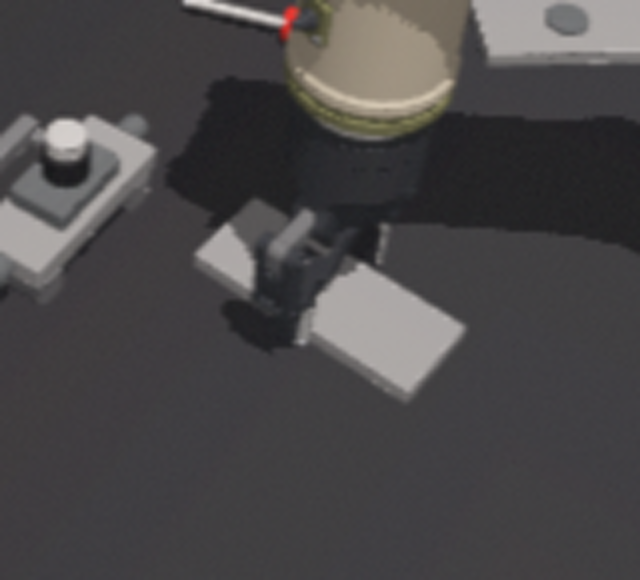

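```bash
python3 -m crank '[[0.22,[0,0.3,0],[0,0,0]],[0.22,[0.1,0.45,0],[0,0,0.01]],[0.22,[0.1,0.45,0],[0,0,0.01]],[0.22,[0.1,0.45,0],[0,0,0.01]],[0.22,[0.1,0.45,0],[0,0,0.01]],[0.22,[0.1,0.45,0],[0,0,0.01]],[0.22,[0.1,0.45,0],[0,0,0.01]],[0.22,[0.1,0.45,0],[0,0,0.01]],[0.22,[0.1,0.45,0],[0,0,0.01]],[0.22,[0.1,0.45,0],[0,0,0.01]],[0.22,[0.1,0.35,0],[0,0,0]],[0.22,[0,0,0],[0,0,0]]]'
python3 - <<'E'
from h import *
p=viewer.camera("top"); o=telemetry.get_obs(); print(o["position"],o["ft_force"])
save(p,"t2.png",4,(200,160,380,310))
E
```

```text
clock: 5.2
position: [0.4981, 0.0047, -0.0016]
ee_rot: [0.5, 0.501, -0.499, 0.501]
ft_force: [0.4, 0.7, -0.6]
grip_width: 0.775
[ 0.49801048  0.00438309 -0.0017218 ] [-0.44574809  0.29257013  0.35944784]
```

View pics/t2.png

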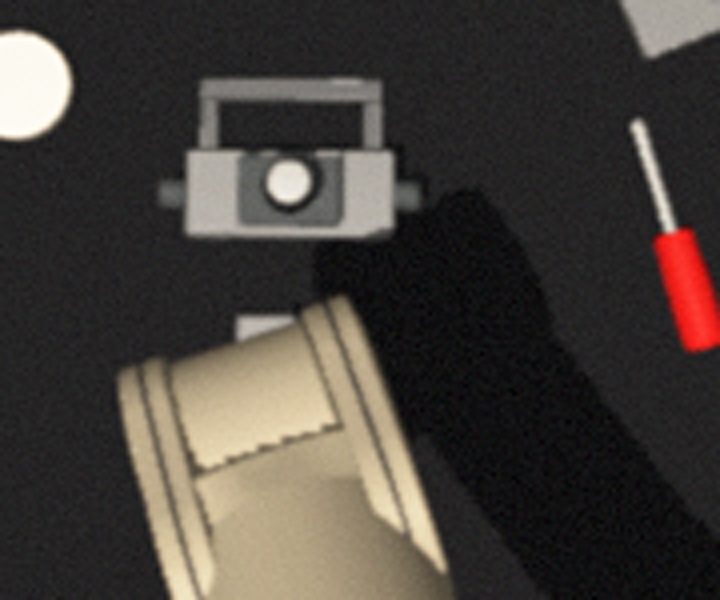

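```bash
python3 -m crank '[[0.1,[0,-0.3,0],[0,0,0]],[0,[0,0,0],[0,0,0]],[0,[0,0,1.5],[0,0,0]],[0,[0,0,2],[0,0,0]],[0.45,[0,0,2],[0,0,0]],[0.45,[-2.5,0,0],[0,0,0]],[0.45,[-2.5,0,0],[0,0,0]],[0.45,[-2.5,0,0],[0,0,0]],[0.45,[-2.5,0,0],[0,0,0]],[0.45,[-1.5,0,0],[0,0,0]],[0.45,[0,0,0],[0,0,0]],[0.45,[0,0,0],[0,0,0]]]'
python3 - <<'E'
from h import *
p=viewer.camera("top"); o=telemetry.get_obs(); print(o["position"],o["grip_width"])
q=viewer.camera("side")
for c in(p,q):
  for t in("carrier","corner_left","corner_right"):
    for d in mark_of(t,c)[:5]:
        P=w(c,d["location"])
        if np.hypot(P[0]-.53,P[1])<.12: print(t,d["conf"],P.round(4))
a=p["frame"][200:320,200:340,::-1]; b=q["frame"][180:300,260:400,::-1]
cv2.imwrite("pics/t3.png",cv2.resize(np.hstack([a,b]),None,fx=2.8,fy=2.8,interpolation=cv2.INTER_CUBIC))
np.save("q.npy",q["frame"]);np.save("p.npy",p["frame"])
E
```

```text
clock: 6.25
position: [0.3829, -0.0001, 0.0536]
ee_rot: [0.5, 0.5, -0.5, 0.501]
ft_force: [0.3, -0.2, 0.8]
grip_width: 0.552
[3.83625451e-01 1.69962686e-04 5.36933057e-02] 0.552446618992829
carrier 0.84 [ 0.5005  0.0029 -0.0026]
corner_left 0.89 [0.574  0.033  0.0051]
corner_right 0.8 [ 0.5777 -0.0315  0.009 ]
carrier 0.96 [ 0.5     0.0031 -0.0038]
carrier 0.54 [ 0.5718 -0.0221  0.0069]
corner_left 0.98 [0.571  0.0322 0.0053]
corner_right 0.62 [ 0.5755 -0.0197  0.0063]
```

View pics/t3.png

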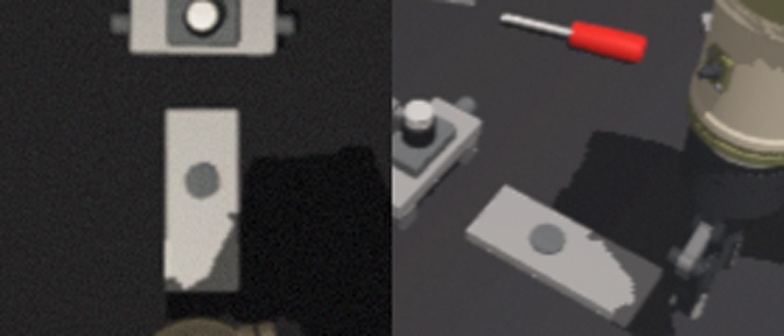

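The slab is now square in front of the gap in both views, with its front edge at crop (166–240, 108), and the fingers are behind its rear end. I will measure y and yaw from the slab's edges.

```bash
cat >> h.py <<'E'
def edges(p,r0,r1,c0,c1,z=.012,th=110,lo=True):
    # left/right edge by row, subpixel -> world line fits y=a+b*(x-.5)
    g=cv2.cvtColor(p["frame"],cv2.COLOR_RGB2GRAY).astype(float); L=[];Rr=[]
    for v in range(r0,r1):
        i=np.where(g[v,c0:c1]>th)[0]+c0
        if len(i)<15: continue
        a,b=i[0],i[-1]
        L.append(ray(p,a-1+(th-g[v,a-1])/(g[v,a]-g[v,a-1]),v,z)); Rr.append(ray(p,b+(g[v,b]-th)/(g[v,b]-g[v,b+1]),v,z))
    return [np.polyfit(np.array(E)[:,0]-.5,np.array(E)[:,1],1).round(4) for E in(L,Rr)]
E
python3 - <<'E'
from h import *
p=viewer.camera("top")
print(edges(p,242,274,245,300))
g=cv2.cvtColor(p["frame"],cv2.COLOR_RGB2GRAY).astype(int)
for c in(262,272,282):
    col=g[232:246,c]; i=np.where(col>110)[0][0]; v=232+i-1+(110-col[i-1])/(col[i]-col[i-1]); print(ray(p,c,v,.012))
print(telemetry.get_obs()["position"])
E
```

```text
[array([0.01  , 0.0317]), array([ 0.0077, -0.0289])]
[0.57326701 0.02470638 0.012     ]
[0.57364871 0.00110342 0.012     ]
[ 0.57364609 -0.02250624  0.012     ]
[0.38311056 0.00049407 0.05325677]
```

```bash
python3 -m crank '[[0.6,[0,0.1,-2],[0,0,0]],[0.6,[0,0,-1.5],[0,0,0]],[0.6,[0,0,-1],[0,0,0]],[0.6,[0,0,-0.4],[0,0,0]],[0.6,[0,0,0],[0,0,0]],[0.6,[0.5,0,0],[0,0,0]],[0.6,[0.5,0,0],[0,0,0]],[0.6,[0.5,0,0],[0,0,0]],[0.6,[0.3,0,0],[0,0,0]],[0.6,[0,0,0],[0,0,0]]]'
```

```text
clock: 7.53
position: [0.4021, 0.0014, 0.0047]
ee_rot: [0.5, 0.5, -0.499, 0.501]
ft_force: [0.4, 0.0, 0.6]
grip_width: 0.405
```

```bash
python3 -m crank '[[0.6,[0.4,0,-0.1],[0,0,0]],[0.6,[0.4,0,0],[0,0,0]],[0.6,[0.4,0,0],[0,0,0]],[0.6,[0.4,0,0],[0,0,0]],[0.6,[0.4,0,0],[0,0,0]],[0.6,[0.4,0,0],[0,0,0]],[0.6,[0.4,0,0],[0,0,0]],[0.6,[0.4,0,0],[0,0,0]],[0.6,[0.4,0,0],[0,0,0]],[0.6,[0.4,0,0],[0,0,0]],[0.6,[0.4,0,0],[0,0,0]],[0.6,[0,0,0],[0,0,0]]]'
python3 - <<'E'
from h import *
p=viewer.camera("top");q=viewer.camera("side"); o=telemetry.get_obs(); print(o["position"],o["ft_force"])
g=cv2.cvtColor(p["frame"],cv2.COLOR_RGB2GRAY).astype(int)
for c in(262,272,282):
    col=g[222:246,c]; d=np.where(col<60)[0]; d=d[0] if len(d) else 0; i=d+np.where(col[d:]>110)[0][0]; v=222+i-1+(110-col[i-1])/(col[i]-col[i-1]); print(ray(p,c,v,.012))
print(edges(p,228,245,245,300))
a=p["frame"][170:290,200:340,::-1]; b=q["frame"][180:300,240:380,::-1]
cv2.imwrite("pics/t4.png",cv2.resize(np.hstack([a,b]),None,fx=2.8,fy=2.8,interpolation=cv2.INTER_CUBIC))
E
```

```text
clock: 8.53
position: [0.446, 0.0014, 0.0035]
ee_rot: [0.5, 0.5, -0.499, 0.501]
ft_force: [-0.1, -0.1, 0.5]
grip_width: 0.4
[0.44542972 0.00147783 0.00348754] [-0.83461536 -0.4385015  -0.53109895]
[0.60755615 0.02506825 0.012     ]
[0.6075684  0.00135678 0.012     ]
[ 0.60789892 -0.02235605  0.012     ]
[array([0.009 , 0.0303]), array([-0.3522,  0.0018])]
```

View pics/t4.png

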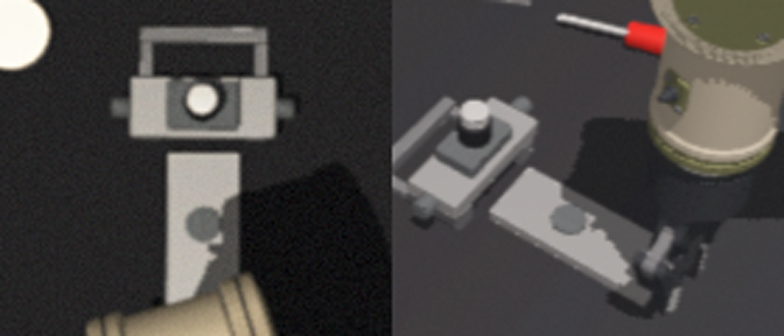

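```bash
python3 -m crank '[[0.6,[0.4,0,0],[0,0,0]],[0.6,[0.4,0,0],[0,0,0]],[0.6,[0.4,0,0],[0,0,0]],[0.6,[0.4,0,0],[0,0,0]],[0.6,[0.4,0,0],[0,0,0]],[0.6,[0.4,0,0],[0,0,0]],[0.6,[0.4,0,0],[0,0,0]],[0.6,[0.4,0,0],[0,0,0]],[0.6,[0.4,0,0],[0,0,0]],[0.6,[0.4,0,0],[0,0,0]],[0.6,[0.4,0,0],[0,0,0]],[0.6,[0.4,0,0],[0,0,0]]]'
python3 -m crank '[[0.6,[0.4,0,0],[0,0,0]],[0.6,[0.4,0,0],[0,0,0]],[0.6,[0.4,0,0],[0,0,0]],[0.6,[0.4,0,0],[0,0,0]],[0.6,[0.4,0,0],[0,0,0]],[0.6,[0.4,0,0],[0,0,0]],[0.6,[0.4,0,0],[0,0,0]],[0.6,[0.4,0,0],[0,0,0]],[0.6,[0.4,0,0],[0,0,0]],[0.6,[0.2,0,0],[0,0,0]],[0.6,[0,0,0],[0,0,0]]]'
python3 - <<'E'
from h import *
p=viewer.camera("top");q=viewer.camera("side"); o=telemetry.get_obs(); print(o["position"],o["ft_force"])
a=p["frame"][170:290,200:340,::-1]; b=q["frame"][180:300,220:360,::-1]
cv2.imwrite("pics/t5.png",cv2.resize(np.hstack([a,b]),None,fx=2.8,fy=2.8,interpolation=cv2.INTER_CUBIC))
g=cv2.cvtColor(p["frame"],cv2.COLOR_RGB2GRAY).astype(int); print(g[182:200,262],g[182:200,272],g[182:200,282])
E
```

```text
clock: 9.63
position: [0.4933, 0.0014, 0.0033]
ee_rot: [0.5, 0.5, -0.5, 0.5]
ft_force: [-3.2, -0.5, 2.7]
grip_width: 0.395
clock: 10.55
position: [0.5317, 0.0014, 0.0034]
ee_rot: [0.5, 0.5, -0.499, 0.501]
ft_force: [0.5, 0.4, -0.4]
grip_width: 0.401
[0.53137532 0.00142813 0.00340054] [-0.6347362   0.44259598  0.51225817]
[129 120 102  57  38  37  53 106 165 176 175 178 175 171 156  96  70  90] [125 123  99  60  35  38  49 105 164 177 179 175 176 163 120  74  56  77] [127 131 127  73  36  35  47 102 163 175 177 174 178 175 157 119 142 112]
```

View pics/t5.png

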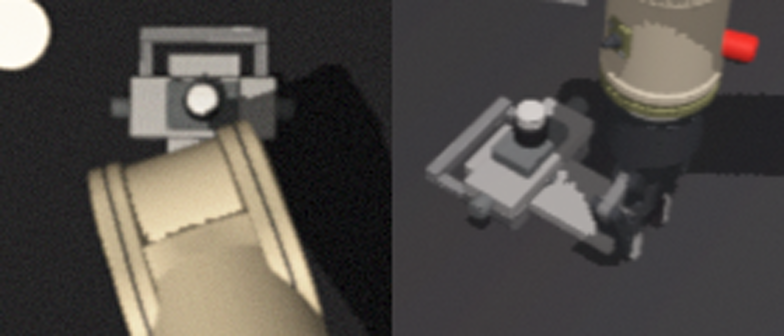

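The slab is through the gap and centred, with about 9 mm left to the stop bar. I will approach slowly.

```bash
python3 -m crank '[[0.6,[0.2,0,0],[0,0,0]],[0.6,[0.2,0,0],[0,0,0]],[0.6,[0.2,0,0],[0,0,0]],[0.6,[0.2,0,0],[0,0,0]],[0.6,[0.1,0,0],[0,0,0]],[0.6,[0,0,0],[0,0,0]]]'
python3 - <<'E'
from h import *
p=viewer.camera("top"); o=telemetry.get_obs(); print(o["position"],o["ft_force"])
g=cv2.cvtColor(p["frame"],cv2.COLOR_RGB2GRAY).astype(int)
for c in(260,266,272,278,284): print(g[180:194,c])
E
```

```text
clock: 11.15
position: [0.5402, 0.0014, 0.0033]
ee_rot: [0.5, 0.5, -0.499, 0.501]
ft_force: [-0.8, -0.1, 1.1]
grip_width: 0.4
[0.54022666 0.00135499 0.00333367] [-0.40720471 -0.30809401  0.40297513]
[123 128 124 121  93  86 122 125 125 130 126 120 120 118]
[120 128 128 122 101 102 167 177 174 175 171 175 176 173]
[113 123 127 119 103 105 166 177 176 177 174 174 176 173]
[112 123 124 131 122 110 165 176 175 173 176 175 174 175]
[152 135 123 127 134 114 169 180 175 178 177 173 173 178]
```

```bash
python3 -m crank '[[0.6,[0.1,0,0],[0,0,0]],[0.6,[0,0,0],[0,0,0]],[0.6,[0,0,0],[0,0,0]]]'
```

```text
clock: 11.45
position: [0.5409, 0.0013, 0.0033]
ee_rot: [0.5, 0.5, -0.5, 0.5]
ft_force: [-2.1, -0.3, 1.2]
grip_width: 0.401
```

```bash
python3 -m crank '[[0.6,[0.05,0,0],[0,0,0]],[0.6,[0,0,0],[0,0,0]],[0.6,[0,0,0],[0,0,0]]]'
```

```text
clock: 11.7
position: [0.5414, 0.0013, 0.0033]
ee_rot: [0.499, 0.5, -0.5, 0.5]
ft_force: [-2.0, -0.5, 1.2]
grip_width: 0.402
```

```bash
python3 -m crank '[[0.6,[0.05,0,0],[0,0,0]],[0.6,[0,0,0],[0,0,0]],[0.6,[0.05,0,0],[0,0,0]],[0.6,[0,0,0],[0,0,0]],[0.6,[0,0,0],[0,0,0]]]'
```

```text
clock: 12.12
position: [0.5425, 0.0014, 0.0033]
ee_rot: [0.5, 0.5, -0.5, 0.5]
ft_force: [-1.2, 0.0, 0.9]
grip_width: 0.401
```

```bash
python3 -m crank '[[0.6,[0.05,0,0],[0,0,0]],[0.6,[0,0,0],[0,0,0]],[0.6,[0.05,0,0],[0,0,0]],[0.6,[0,0,0],[0,0,0]],[0.6,[0,0,0],[0,0,0]]]'
python3 - <<'E'
from h import *
p=viewer.camera("top"); o=telemetry.get_obs(); print(o["position"],o["ft_force"])
g=cv2.cvtColor(p["frame"],cv2.COLOR_RGB2GRAY).astype(int)
for c in(260,266,272,278,284): print(g[180:194,c])
E
```

```text
clock: 12.53
position: [0.5426, 0.0014, 0.0032]
ee_rot: [0.499, 0.501, -0.5, 0.5]
ft_force: [-7.3, -0.1, 5.5]
grip_width: 0.403
[0.54257023 0.00138161 0.00321394] [-6.98817590e+00  1.00836980e-03  4.75691884e+00]
[123 129 124 122 117 129 128 126 126 128 128 121 120 123]
[116 127 122 121 130 171 177 175 175 179 176 175 176 176]
[119 124 120 123 149 201 186 176 171 171 174 173 175 174]
[119 124 126 128 161 203 184 174 173 176 175 176 176 176]
[149 130 124 131 143 152 168 174 176 172 178 176 176 177]
```

The force has risen to 7 N, the slab no longer advances and the dark gap has gone, so it is seated. I will back straight off, then up.

```bash
python3 -m crank '[[0.6,[-0.3,0,0],[0,0,0]],[0.6,[-1,0,0],[0,0,0]],[0.6,[-2,0,0],[0,0,0]],[0.6,[-2,0,0],[0,0,0]],[0.6,[-2,0,2],[0,0,0]],[0.6,[-2,0,3],[0,0,0]],[0.6,[-2,0,3],[0,0,0]],[0.6,[-1,0,4],[0,0,0]],[0.6,[0,0,4],[0,0,0]],[0.6,[0,-3,2],[0,0,0]],[0.6,[0,-4,0],[0,0,0]],[0.6,[0,-4,0],[0,0,0]]]'
python3 -m crank '[[0.6,[0,-4,0],[0,0,0]],[0.6,[0,-4,0],[0,0,0]],[0.6,[0,-4,0],[0,0,0]],[0.6,[0,-4,0],[0,0,0]],[0.6,[0,0,0],[0,0,0]],[0.6,[0,0,0],[0,0,0]],[0.6,[0,0,0],[0,0,0]]]'
python3 - <<'E'
from h import *
p=viewer.camera("top");q=viewer.camera("side")
for c in(p,q):
  for t in("carrier","corner_left","corner_right","stop_face","jar","driver","dish"):
    for d in mark_of(t,c)[:5]:
        P=w(c,d["location"])
        if t in("jar","driver","dish") or np.hypot(P[0]-.66,P[1])<.12: print(t,d["conf"],P.round(4))
a=p["frame"][170:290,200:340,::-1]; b=q["frame"][180:300,220:360,::-1]
cv2.imwrite("pics/t6.png",cv2.resize(np.hstack([a,b]),None,fx=2.8,fy=2.8,interpolation=cv2.INTER_CUBIC))
print(edges(p,222,242,245,300))
E
```

```text
clock: 13.58
position: [0.4219, -0.1101, 0.1858]
ee_rot: [0.5, 0.499, -0.498, 0.503]
ft_force: [1.3, -0.3, -0.7]
grip_width: 0.401
clock: 14.17
position: [0.4208, -0.2683, 0.1834]
ee_rot: [0.5, 0.5, -0.499, 0.501]
ft_force: [-0.5, 0.1, 0.1]
grip_width: 0.396
carrier 0.6 [ 0.6286  0.0011 -0.0017]
corner_left 0.77 [0.7068 0.0277 0.0048]
corner_right 0.63 [ 0.7087 -0.0294  0.0092]
corner_right 0.44 [0.7083 0.0293 0.0044]
stop_face 0.73 [ 7.027e-01 -5.000e-04  4.600e-03]
jar 0.52 [ 0.6319  0.2277 -0.0035]
jar 0.38 [0.6452 0.0053 0.0839]
driver 0.94 [ 0.6203 -0.223   0.0017]
driver 0.29 [ 0.6306  0.23   -0.0031]
dish 0.72 [7.091e-01 1.679e-01 1.000e-04]
carrier 0.8 [ 0.6303  0.0044 -0.0011]
corner_left 0.8 [0.7022 0.0325 0.0065]
corner_right 0.56 [ 0.7011 -0.024   0.0069]
stop_face 0.62 [ 0.7022 -0.      0.0031]
stop_face 0.51 [0.7025 0.0351 0.0066]
jar 0.67 [ 6.326e-01  2.310e-01 -5.000e-04]
driver 0.72 [ 0.6195 -0.227   0.0031]
dish 0.87 [ 7.132e-01  1.676e-01 -6.000e-04]
[array([0.0078, 0.0304]), array([ 0.0044, -0.0301])]
```

View pics/t6.png

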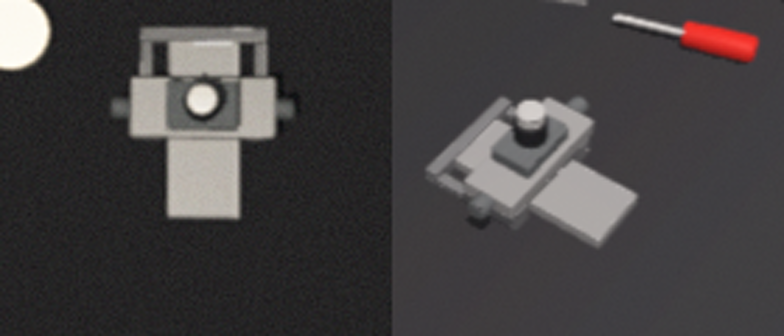

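The slab is seated flat against the stop and centred, the other items have not moved, and the arm is clear. Handing in.

```bash
python3 -c "
from h import *
print(manip.hand_in())"
```

```text
the job is handed in; nothing more can be done
None
```

I pushed the carrier nearest the base through the gap under the bridge until it seated against the stop bar, then handed the job in at about 14 s. The hand-in gave no verdict.

- **How:** I moved the carrier sideways with one fingertip, using the open fingers as a loose cage. Then I pushed its rear edge with both fingertips and backed off, up and well to the side.
- **Seating:** At the stop the contact force rose to about 7 N, the carrier stopped advancing and the dark gap in the top view closed. That was the highest reading I saw, well under the 40 N limit.
- **Last pictures:** Both cameras show the carrier between the legs and against the stop, with its yaw about 0.006 rad and its centre line within about 1–2 mm of the bridge's. The jar, screwdriver and dish are where they were, within the measuring noise of about 5 mm.
- **One disagreement:** In the top view the network put the front corners at x = 0.707 and 0.709 m, which is 4–6 mm beyond the stop face at 0.703 m. The side view gave 0.702 and 0.701 m. I put the top reading down to the network's roughly 4 mm error, since the carrier cannot pass the stop.

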